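# Unlock a rotary marking head and zero its graduated ring

### The arm

A 6-joint arm with a two-finger parallel gripper is mounted at the origin on the work surface. World frame = base frame: x ahead of the robot, y to its left, z up, the work surface at z = 0. Lengths are in mm, angles in degrees, forces in N, time in s.
With the tool pointing down it reaches from about 350 to 850 mm from the base axis. Payload 8.1 kg.
Tool frame: the origin (TCP) lies midway between the tips of the shut fingers; the grasp point (between the pads) lies 19 mm behind it; z points along the fingers, y is the line along which they close (so a half turn about z gives the same grasp; the last joint's range is limited). The gripper opens to 85 mm and grips with 20 to 120 N. Pads are 22 mm wide; open, the fingers measure 114 mm over their backs; the gripper's body (76 mm by 85 mm) begins 54 mm behind the grasp point. The pads swing forward as they close: fully open they stand 13 mm farther back than shut.
Start: joints at [-72.387, 7.471, 85.268, -0, 87.261, -4.893], TCP at [229.686, -554.301, 231.292] pointing down, gripper open.
Joint ranges: [-169.43, 169.43], [-51.17, 129.36], [1.28, 143.12], [-76.62, 256.62], [0, 156.53], [-152.29, 152.29]. Speed limits (degrees/s): [136.94, 136.94, 159.86, 180, 180, 180].

### API

Orientations are given as [roll, pitch, yaw] about the fixed x, y, z axes, in that order (R = Rz(yaw) Ry(pitch) Rx(roll)).
In Python, from bench import sensors, optics, r gives the robot as it stands.
- The arm moves only by the tool apply_moves, never from a script. Its argument "targets" is a list of rows, each a list of 7 numbers: the shift along the tool's x, y, z in mm, then the turn, a rotation vector about the tool's x, y, z in rad, then the closure, from 0 (fully open) to 1 (shut). In form: [[x, y, z, wx, wy, wz, claw], ...]. A call has 1 to 20 rows; each row shifts and turns the commanded pose from where the row before left it, along the tool's axes as they then stand; what a row does not reach is not made up. A row lasts 1/8 s, in which the tool goes at most 62.5 mm and 10.7 degrees, less where a joint would pass 70% of its speed; a pose out of reach is approached as far as the arm can. A call is refused whole if a number of a shift passes 62.5 or a number of a turn 0.188, either way. A call with a gripper value outside its range is refused whole. The fingers move at their own pace and stop on an object; "force" is the grip in N (left out, the last holds). Time passes only in rows, so rows that do not move let the fingers close. It gives the time, the measured TCP pose, the force, the opening and the grip force at its end, in the units of the state.
- sensors.sense(): the state, without advancing time (a new reading comes with each control period).
- optics.snapshot(name): name is "side" or "top" or "wrist"; returns the picture (420x560x3 uint8, red, green, blue); there is no depth.
- optics.get_calibration(name): a dict with "camera_matrix" (3x3 intrinsics, pixels), "pose" (4x4, takes a point from camera to world coordinates). Camera axes: x right, y down, z forward; pixel columns grow to the right and rows downward; lengths in mm; the calibration is good to about 2 mm. A picture is of the moment at which its call begins: read the wrist's pose just before it. get_calibration takes no time and is no camera call; for the wrist camera it gives the pose at the moment of the call.
- r.hand_in(): hands the job in; it is judged then, once.
The state is a dict: "time": time; "joint_pos": joint angles; "qd": joint speeds; "joint_efforts": joint torques, N m; "tool_pos": TCP position; "tcp_rot": TCP orientation; "ft_force": force on the tool from outside, world axes, zero at the start; "wrist_torque": the same for the moment, N m; "finger_gap": finger opening in mm; "grip_force": force on a finger pad.
Only numpy, scipy, OpenCV 4.12 (cv2) and the standard library are available. Lean on these libraries where they do the work, as an engineer would, in place of code of your own. Each camera call takes 0.05 s, during which the arm holds its last target. There are 200 camera calls.

### The job

Get the rotary marking head ready for the laser: pull the snapped-in lock clip firmly straight up out of its slot and leave it lying in the empty metal tray. Then push the graduated black ring round by its upright lug until the ring's zero line stands exactly at the tip of the black pointer on the centre plate, without turning the centre plate or disturbing the loose tools around it.

Things in the scene. Friction and masses are not known exactly. Their poses are not given: they have to be found in the camera images.
- head: Round grey rotary marking head, fixed to the bench: foot 168 mm across, body 154 mm across, body top at 40 mm. Origin: centre of its underside, on the vertical axis about which ring and centre plate turn; z up. Its +x points at the lock boss; on the other end a black plug 30 mm high reaches out to radius 110 mm. A steel chuck (radius 23 mm) in the middle is its highest part, 86 mm above the bench.
- dial_ring (a joint): Angle (rad) of the black ring about the head's axis: 0 when zero line and lug point along the head's +x (at the boss), positive counter-clockwise from above. Stops at -2.3 and 2.3. Friction 0.22 N m (about 2.6 N at the lug); stays where left. Starts at -1.8 to -0.85; the clip bars the lug's way at about -0.25; the pointer lies at +0.5 to +1.7, so turn counter-clockwise past the boss.
- slot (a point): Mouth of the clip's slot, in the top of the lock boss, 97 mm from the head's axis and 46 mm above the bench. The boss is a grey block, 64 mm wide, from radius 78 to 116 mm. A spring detent in the slot holds the clip's foot: it lets go within the first 10 mm of a straight upward pull at 12 to 20 N, and the tongue is clear of the slot after 40 mm.
- ring_top (a point): Centre of the ring's top face, on the head's axis, 50 mm above the bench. The black graduated ring has an outer radius of 72 mm and white lines every 10 degrees; inside it lies the aluminium centre plate, radius 49.5 mm, top at 53 mm.
- lug (a point): Middle of the ring's steel lug, at radius 85 mm, 66 mm above the bench. The lug is an upright radial plate, 34 mm long (radius 66 to 100 mm), 10 mm thick across, from 50 to 82 mm above the bench; it stands in line with the zero line.
- zero_line (a point): Inner end of the ring's zero line, the widest and longest white line (16 x 4 mm), running inwards from the lug's foot; this point is at radius 50 mm, 51 mm above the bench.
- pointer_tip (a point): Tip of the black arrow on the aluminium centre plate, at radius 50 mm, 54 mm above the bench. The centre plate is held stiffly (1.5 N m) and must stay as it is. The ring reads zero when the zero line points at this tip, seen from above.
- clip: Lock clip, loose, 100 mm long, about 140 g: aluminium grip block 24 mm (its x) by 36 mm (its y), from 39 to 100 mm along its z, on a narrower steel tongue with a round foot 12 mm thick and 30 mm wide, on which it will not stand alone. Origin: underside of the foot; z runs from foot to grip end. At the start it stands in the slot, x along the head's x, origin 8 mm and top 108 mm above the bench.
- clip_grip (a point): Good place to grip the clip: on its axis, 83 mm from the foot (17 mm below its top).
- clip_mid (a point): Middle of the clip, on its axis, 50 mm from the foot.
- tray: Empty shallow aluminium tray, fixed, 220 mm (its x) by 160 mm (its y), walls 4 mm thick and 20 mm high, floor 4 mm. Origin: centre of its underside. It stands to the left or to the right of the head; a white instrument box, 150 x 150 mm and 95 mm high over its knobs, stands on the other side.
- driver: Loose screwdriver, 170 mm, lying on the bench beyond the head; leave it where it is.
- loupe: Loose black loupe, 60 mm diameter, 30 mm high; leave it where it is. Origin: centre of its underside.
- bottle: Loose white bottle, 48 mm diameter, 110 mm high, beyond the head; leave it where it is. Origin: centre of its underside.
- mandrel: Loose steel ring mandrel, a slim upright cone on a round foot of 72 mm diameter, 130 mm high, beyond the head; leave it where it is. Origin: centre of its underside.
Things that resemble listed ones, but are neither listed nor needed, are in the scene too. There is more than one size of the clip; the job needs the largest.

How it is judged:
By the outcome, as a careful person would: the job done as asked, in the order asked, and still so for the second after the job is handed in, with the robot touching nothing.
It also fails if it takes over 58 s, if anything falls off the work surface, if the arm or the gripper's body presses on something with over 40 N, if the wrist force passes 120 N, or if a joint passes its speed limit or range.

## Working session

There is one attempt and no reset: what is moved stays moved. The work goes in short steps, Python scripts to look and compute and a tool call to move; the robot and the scene stay as the last step left them, time stands still between calls to the robot, and variables do not carry over. Pictures are saved under pics/ and viewed, at most 10 in all, crops included, and the job is handed in when it is done.

Besides the shell and the picture viewer there is one more tool, called after "Request:" as name([rows], argument=value, ...), one row to a line, values as JSON. apply_moves: Moves the arm, as the interface text tells. Its arguments: {"type":"object","properties":{"targets":{"type":"array"},"force":{"type":"number"}},"required":["targets"]}

```bash
mkdir -p pics
cat > h.py <<'E'
import numpy as np, cv2
from bench import sensors, optics, r
def cal(n):
    c=optics.get_calibration(n); return np.array(c["camera_matrix"]),np.array(c["pose"])
def ray(K,T,p):
    d=T[:3,:3]@np.linalg.inv(K)@np.array([p[0],p[1],1.]); return T[:3,3],d/np.linalg.norm(d)
def atz(K,T,p,z):
    o,d=ray(K,T,p); return o+d*(z-o[2])/d[2]
def proj(K,T,X):
    q=K@(T[:3,:3].T@(np.array(X)-T[:3,3])); return q[:2]/q[2]
def tri(obs):
    A=0;b=0
    for K,T,p in obs:
        o,d=ray(K,T,p); P=np.eye(3)-np.outer(d,d); A=A+P; b=b+P@o
    return np.linalg.solve(A,b)
def save(n,f): 
    im=optics.snapshot(n); cv2.imwrite(f,im[:,:,::-1]); return im
E
python3 - <<'E'
from h import *
for n in("top","side"):
    save(n,f"pics/{n}1.png"); K,T=cal(n); print(n,K.round(1).tolist(),T.round(3).tolist())
s=sensors.sense(); print(s["time"],s["tool_pos"],s["tcp_rot"],s["finger_gap"],s["ft_force"])
E
```

```text
top [[420.7, 0.0, 275.3], [0.0, 420.7, 207.8], [0.0, 0.0, 1.0]] [[-0.011, -0.998, 0.064, 536.955], [-1.0, 0.009, -0.027, 7.494], [0.027, -0.064, -0.998, 833.157], [0.0, 0.0, 0.0, 1.0]]
side [[542.9, 0.0, 282.5], [0.0, 542.9, 219.9], [0.0, 0.0, 1.0]] [[0.979, -0.129, 0.157, 448.92], [-0.203, -0.598, 0.776, -765.429], [-0.007, -0.791, -0.612, 687.28], [0.0, 0.0, 0.0, 1.0]]
0.1 [ 229.51118494 -553.81189302  230.31399126] [-1.79901442e+02 -5.24526636e-03  2.25042035e+01] 85.40805466810043 [-0.51482693 -0.1017584  -0.60232045]
```

View pics/top1.png

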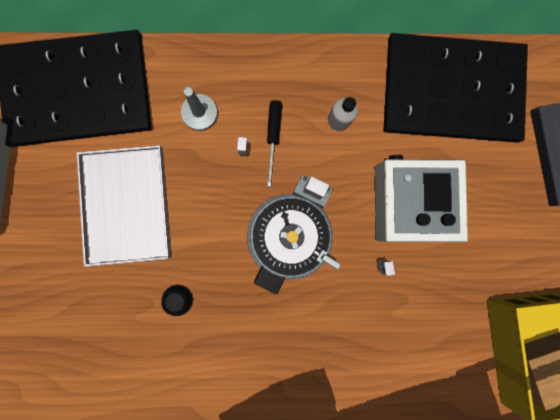

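View pics/side1.png

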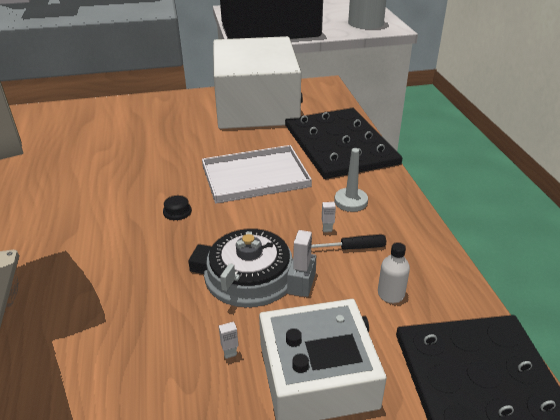

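The clip candidates in the top view are (317,186) in the boss, and loose small ones at (242,146) and (389,267). The one in the boss slot is the largest and fits the description. The tray is at (123,206) and the white box at (425,200). I'll confirm the clip in an enlarged crop.

Run:
```python
from h import *
a=cv2.imread("pics/top1.png")[165:305,235:355]; b=cv2.imread("pics/side1.png")[215:315,185:325]
a=cv2.resize(a,None,fx=4,fy=4,interpolation=cv2.INTER_CUBIC)[:, :]
b=cv2.resize(b,None,fx=4,fy=4,interpolation=cv2.INTER_CUBIC)
cv2.imwrite("pics/ca.png",a);cv2.imwrite("pics/cb.png",b)
```

```text
(no output)
```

View pics/ca.png

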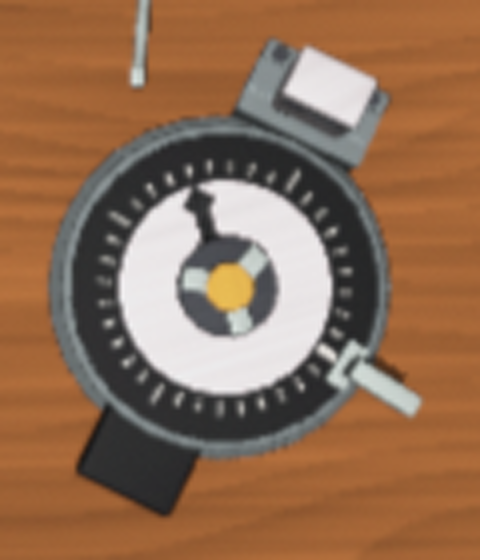

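View pics/cb.png

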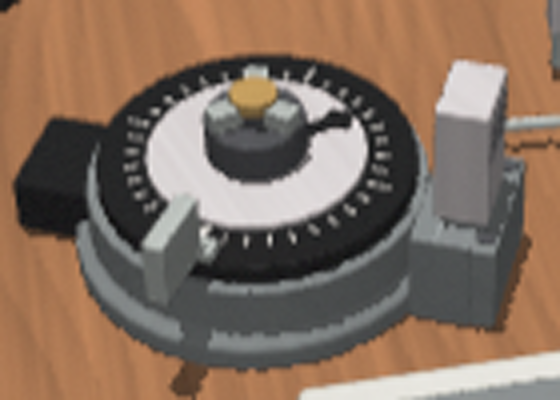

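Run:
```python
from h import *
Kt,Tt=cal("top");Ks,Ts=cal("side")
t=lambda u,v:(235+u/4-.375,165+v/4-.375); s=lambda u,v:(185+u/4-.375,215+v/4-.375)
H=atz(Kt,Tt,t(225.5,287.5),53)
C=atz(Kt,Tt,t(331,87),108)
print("head top",H,"side",atz(Ks,Ts,s(257,160),53)); print("clip top",C,"tri",tri([(Kt,Tt,t(331,87)),(Ks,Ts,s(476,90))]))
cs=[atz(Kt,Tt,t(*p),108) for p in[(306,46),(377,75),(357,130),(285,96)]]
for i in range(4): d=cs[(i+1)%4]-cs[i]; print(np.hypot(*d[:2]),np.degrees(np.arctan2(d[1],d[0])))
d=C-H; print("head dist, yaw",np.hypot(d[0],d[1]),np.degrees(np.arctan2(d[1],d[0])))
for n,p,z in[("ptr",t(192,187),54),("zero",t(322,347),51),("plug",t(140,460),30)]:
    q=atz(Kt,Tt,p,z); d=q-H; print(n,q,np.hypot(*d[:2]),np.degrees(np.arctan2(d[1],d[0])))
tr=[atz(Kt,Tt,p,20) for p in[(78,153),(161,147),(169,257),(85,265)]]
print("tray",np.mean(tr,0),np.round(tr))
print("tray side",[atz(Ks,Ts,p,20).round() for p in[(203,162),(295,149),(310,180),(213,197)]])
for n,p,z in[("loupe",(177,300),30),("smallclipL",(242,146),50),("mandrel",(199,112),5),("driver tip",(269,184),5),("bottle",(343,118),40)]: print(n,atz(Kt,Tt,p,z))
print(cal("wrist"))
```

```text
head top [533.1728211  -42.27819779  53.        ] side [532.9274491  -46.63835647  53.        ]
clip top [619.86095017 -85.82650464 108.        ] tri [620.79975996 -85.84501275 109.15843981]
33.370423753018414 -112.78633097969707
25.637688451387792 159.04259046713833
34.555543098564854 64.12985261057216
23.767763544592622 -23.550157803386703
head dist, yaw 97.01178665854434 -26.67294314496153
ptr [579.88225654 -27.26160797  54.        ] 49.06393103672351 17.822049320516257
zero [505.12642309 -86.88021236  51.        ] 52.687191474232904 -122.162280974201
plug [452.08604736  -2.16384398  30.        ] 90.46671352790086 153.6779849763073
tray [596.80839719 277.1168333   20.        ] [[698. 365.  20.]
 [709. 206.  20.]
 [496. 190.  20.]
 [483. 348.  20.]]
tray side [array([483., 337.,  20.]), array([706., 349.,  20.]), array([709., 210.,  20.]), array([491., 190.,  20.])]
loupe [416.57681502 171.94868104  30.        ]
smallclipL [703.89504026  47.51922403  50.        ]
mandrel [782.46797871 134.96197257   5.        ]
driver tip [637.11042277  -3.10030497   5.        ]
bottle [ 759.53294727 -146.32679843   40.        ]
(array([[321.97986226,   0.        , 277.92098525],
       [  0.        , 321.97986226, 205.35962188],
       [  0.        ,   0.        ,   1.        ]]), array([[ 3.83422249e-01, -8.86578582e-01, -2.58777505e-01,
         2.96389852e+02],
       [-9.23571502e-01, -3.68593990e-01, -1.05613220e-01,
        -5.26377825e+02],
       [-1.74941429e-03,  2.79493987e-01, -9.60145849e-01,
         3.73524576e+02],
       [ 0.00000000e+00,  0.00000000e+00,  0.00000000e+00,
         1.00000000e+00]]))
```

Request:
apply_moves([
  [0, 0, 0, 0, 0, 0.168, 0],
  [0, 0, 0, 0, 0, 0.168, 0],
  [0, 0, 0, 0, 0, 0.168, 0],
  [0, 0, 0, 0, 0, 0.168, 0],
  [0, 0, 0, 0, 0, 0.166, 0],
  [12.6, -49.2, 1.7, 0, 0, 0, 0],
  [12.6, -49.2, 1.7, 0, 0, 0, 0],
  [12.6, -49.2, 1.7, 0, 0, 0, 0],
  [12.6, -49.2, 1.7, 0, 0, 0, 0],
  [12.6, -49.2, 1.7, 0, 0, 0, 0],
  [12.6, -49.2, 1.7, 0, 0, 0, 0],
  [12.6, -49.2, 1.7, 0, 0, 0, 0],
  [12.6, -49.2, 1.7, 0, 0, 0, 0],
  [12.6, -49.2, 1.7, 0, 0, 0, 0],
  [12.6, -49.2, 1.7, 0, 0, 0, 0],
  [12.6, -49.2, 1.7, 0, 0, 0, 0],
  [12.6, -49.2, 1.7, 0, 0, 0, 0],
  [0, 0, 0, 0, 0, 0, 0],
  [0, 0, 0, 0, 0, 0, 0],
], force=60)

```text
time: 2.48
tool_pos: [619.9, -86.6, 210.2]
tcp_rot: [180.0, 0.1, -25.5]
ft_force: [0.1, 0.1, 0.4]
finger_gap: 85.5
grip_force: 0.0
```

Run:
```python
from h import *
s=sensors.sense(); print(s["time"],s["tool_pos"],s["tcp_rot"],s["ft_force"],s["joint_pos"])
K,T=cal("wrist"); np.savez("w1",K=K,T=T); im=save("wrist","pics/w1.png")
for X in[(620,-86,108),(533,-43,53)]: print(proj(K,T,X))
```

```text
2.475 [619.93597173 -86.59161181 210.20657252] [ 1.79956242e+02  7.09523988e-02 -2.54714975e+01] [0.08201453 0.09942807 0.44336189] [-1.26275649e+01  1.20973233e+01  8.23155032e+01 -2.69681442e-02
  8.56660784e+01  1.02845962e+02]
[278.24378229 205.93117191]
[276.74472336 280.2644227 ]
```

View pics/w1.png

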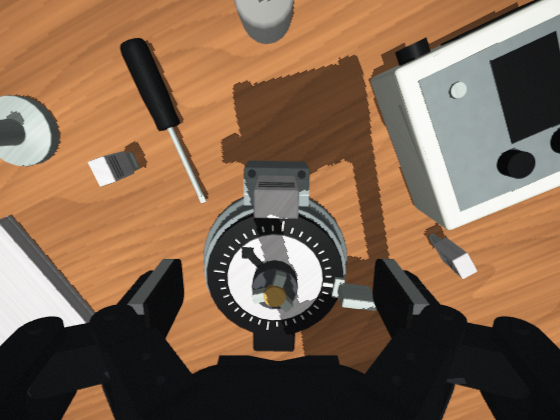

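The clip's top face is at about (277,205), as predicted, and the head's axis is vertical in the image, so the yaw is right. The pads straddle the clip. Descending.

Request:
apply_moves([
  [0, 0, 35, 0, 0, 0, 0],
  [0, 0, 35, 0, 0, 0, 0],
  [0, 0, 35, 0, 0, 0, 0],
  [0, 0, 25, 0, 0, 0, 0],
  [0, 0, 10, 0, 0, 0, 0],
  [0, 0, 0, 0, 0, 0, 1],
  [0, 0, 0, 0, 0, 0, 1],
  [0, 0, 0, 0, 0, 0, 1],
  [0, 0, 0, 0, 0, 0, 1],
  [0, 0, 0, 0, 0, 0, 1],
  [0, 0, 0, 0, 0, 0, 1],
], force=80)

```text
time: 3.9
tool_pos: [621.6, -86.8, 72.7]
tcp_rot: [-180.0, -0.2, -25.5]
ft_force: [-0.4, 0.6, 6.2]
finger_gap: 34.7
grip_force: 79.6
```

Request:
apply_moves([
  [0, 0, -5, 0, 0, 0, 1],
  [0, 0, -5, 0, 0, 0, 1],
  [0, 0, -6, 0, 0, 0, 1],
  [0, 0, -6, 0, 0, 0, 1],
  [0, 0, -8, 0, 0, 0, 1],
  [0, 0, -10, 0, 0, 0, 1],
  [0, 0, -20, 0, 0, 0, 1],
  [0, 0, -30, 0, 0, 0, 1],
  [0, 0, -30, 0, 0, 0, 1],
  [0, 0, 0, 0, 0, 0, 1],
  [0, 0, 0, 0, 0, 0, 1],
])

```text
time: 5.28
tool_pos: [620.0, -86.4, 190.5]
tcp_rot: [180.0, 0.0, -25.5]
ft_force: [0.6, 0.5, -1.7]
finger_gap: 35.3
grip_force: 82.1
```

Run:
```python
from h import *
im=save("side","pics/s2.png"); w=save("wrist","pics/w2.png")
c=cv2.resize(im[150:330,180:420],(400,300)); d=cv2.resize(w,(400,300))
cv2.imwrite("pics/m2.png",np.hstack([c,d])[:,:,::-1])
s=sensors.sense(); print(s["tool_pos"],s["tcp_rot"],s["joint_pos"],s["ft_force"])
```

```text
[619.37963351 -86.28644867 189.1987851 ] [ 1.79964912e+02  1.61084441e-01 -2.55043675e+01] [-1.26281001e+01  1.27558823e+01  8.37697157e+01  1.70158702e-03
  8.36392550e+01  1.02876027e+02] [-0.31133517 -0.25341828 -1.88484634]
```

View pics/m2.png

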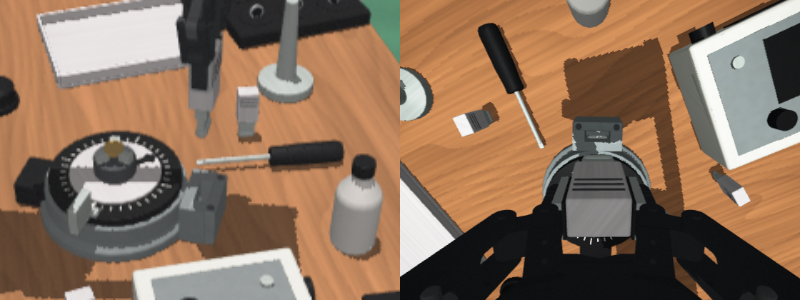

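The clip is out and held, and the slot is empty. Next I'll carry it over the tray and tilt it.

Request:
apply_moves([
  [0, 0, 0, 0, 0, -0.159, 1],
  [0, 0, 0, 0, 0, -0.159, 1],
  [0, 0, 0, 0, 0, -0.159, 1],
  [0, 0, 0, 0, 0, -0.159, 1],
  [0, 0, 0, 0, 0, -0.158, 1],
  [12.1, -43.7, -2.5, 0, 0, 0, 1],
  [12.1, -43.7, -2.5, 0, 0, 0, 1],
  [12.1, -43.7, -2.5, 0, 0, 0, 1],
  [12.1, -43.7, -2.5, 0, 0, 0, 1],
  [12.1, -43.7, -2.5, 0, 0, 0, 1],
  [12.1, -43.7, -2.5, 0, 0, 0, 1],
  [12.1, -43.7, -2.5, 0, 0, 0, 1],
  [12.1, -43.7, -2.5, 0, 0, 0, 1],
  [0, 0, 0, 0, 0, 0, 1],
  [0, 0, 0, 0, 0, 0, 1],
])

```text
time: 7.25
tool_pos: [591.3, 274.6, 209.5]
tcp_rot: [180.0, 0.1, 20.0]
ft_force: [-0.5, -0.2, -1.2]
finger_gap: 35.1
grip_force: 82.0
```

Request:
apply_moves([
  [0, 0, 0, 0, 0.175, 0, 1],
  [0, 0, 0, 0, 0.175, 0, 1],
  [0, 0, 0, 0, 0.175, 0, 1],
  [0, 0, 0, 0, 0.175, 0, 1],
  [0, 0, 0, 0, 0.175, 0, 1],
  [0, 0, 0, 0, 0.172, 0, 1],
  [-23.8, 0, 13.8, 0, 0, 0, 1],
  [-23.8, 0, 13.8, 0, 0, 0, 1],
  [-23.8, 0, 13.8, 0, 0, 0, 1],
  [-23.8, 0, 13.8, 0, 0, 0, 1],
  [0, 0, 0, 0, 0, 0, 1],
  [0, 0, 0, 0, 0, 0, 1],
])

```text
time: 8.75
tool_pos: [585.1, 270.2, 129.5]
tcp_rot: [-179.8, -57.6, 20.0]
ft_force: [0.2, 0.5, -1.4]
finger_gap: 35.2
grip_force: 82.1
```

Run:
```python
from h import *
a=save("side","pics/s3.png"); b=save("top","pics/t3.png")
cv2.imwrite("pics/m3.png",np.hstack([cv2.resize(a[80:290,120:400],(400,300)),cv2.resize(b[100:310,50:330],(400,300))])[:,:,::-1])
s=sensors.sense(); print(s["tool_pos"],s["tcp_rot"],s["joint_pos"],s["ft_force"])
```

```text
[584.95354561 270.26659972 129.40310182] [-179.81535254  -57.57522287   20.01562878] [ 2.02471437e+01 -1.57089574e+01  1.38092054e+02 -1.45557932e+01
  4.28677840e-02  1.04679925e+02] [ 0.01010248 -0.47733056 -1.0534574 ]
```

View pics/m3.png

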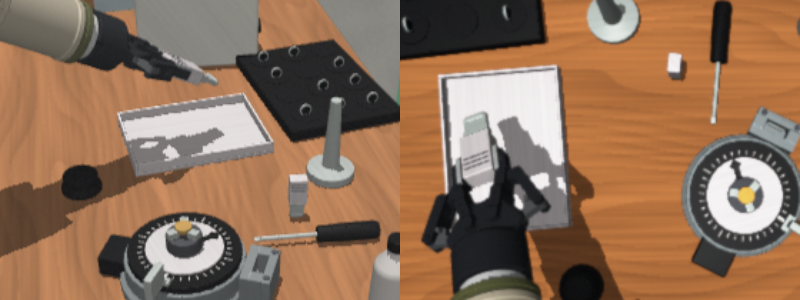

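The clip hangs over the tray in both views, but j5 reached its 0° limit at a tilt of 57.6°. I'll reduce the tilt to 40° and lower from there.

Request:
apply_moves([
  [0, 0, 0, 0, -0.154, 0, 1],
  [0, 0, 0, 0, -0.153, 0, 1],
  [-6.2, -0.5, 14.4, 0, 0, 0, 1],
  [-6.2, -0.5, 14.4, 0, 0, 0, 1],
  [-6.2, -0.5, 14.4, 0, 0, 0, 1],
  [-6.2, -0.5, 14.4, 0, 0, 0, 1],
  [0, 0, 0, 0, 0, 0, 1],
  [0, 0, 0, 0, 0, 0, 1],
])

```text
time: 9.85
tool_pos: [600.7, 278.3, 68.7]
tcp_rot: [-179.9, -39.9, 20.1]
ft_force: [0.1, -0.6, -1.5]
finger_gap: 35.1
grip_force: 82.1
```

Run:
```python
from h import *
s=sensors.sense(); print(s["tool_pos"],s["tcp_rot"],s["joint_pos"],s["ft_force"])
```

```text
[600.68060204 278.25653493  68.70726878] [-179.87004063  -39.91414978   20.08477455] [ 20.49209871  -2.52007817 123.58597579  -0.4031772   19.02039359
  90.69358556] [ 0.11710638 -0.56921426 -1.54944979]
```

Request:
apply_moves([
  [0, 0, 0, 0, 0.175, 0, 1],
  [-6.1, 0, 5.1, 0, 0, 0, 1],
  [-3.1, 0, 2.6, 0, 0, 0, 1],
  [-3.1, 0, 2.6, 0, 0, 0, 1],
  [0, 0, 0, 0, 0, 0, 1],
  [0, 0, 0, 0, 0, 0, 1],
])

```text
time: 10.6
tool_pos: [600.9, 278.1, 52.7]
tcp_rot: [-179.9, -49.8, 20.0]
ft_force: [0.7, -0.6, -1.5]
finger_gap: 35.2
grip_force: 82.1
```

Request:
apply_moves([
  [0, 0, 0, 0, 0, 0, 0.3],
  [0, 0, 0, 0, 0, 0, 0],
  [0, 0, 0, 0, 0, 0, 0],
  [0, 0, 0, 0, 0, 0, 0],
  [0, 0, 0, 0, 0, 0, 0],
  [0, 0, -15, 0, 0, 0, 0],
  [10, 0, -20, 0, 0, 0, 0],
  [30, 0, -30, 0, 0, 0, 0],
  [30, 0, -30, 0, 0, 0, 0],
  [30, 0, -30, 0, 0, 0, 0],
  [20, 0, -20, 0, 0, 0, 0],
  [0, 0, 0, 0, 0, 0, 0],
])

```text
time: 12.1
tool_pos: [571.0, 266.9, 241.6]
tcp_rot: [-179.9, -50.1, 20.0]
ft_force: [-0.0, 0.9, -0.3]
finger_gap: 85.3
grip_force: 0.0
```

Run:
```python
from h import *
a=save("side","pics/s4.png"); b=save("top","pics/t4.png")
cv2.imwrite("pics/m4.png",np.hstack([cv2.resize(a[80:290,120:400],(400,300)),cv2.resize(b[100:310,50:330],(400,300))])[:,:,::-1])
s=sensors.sense(); print(s["tool_pos"],s["tcp_rot"],s["joint_pos"],s["ft_force"])
```

```text
[569.31031058 266.21593503 236.20917719] [-179.86952912  -49.65800873   20.04200819] [ 20.52832349 -29.71017209 130.73779044  -0.49058123  29.315571
  90.74257414] [-0.02050652  0.3880815  -0.26795742]
```

View pics/m4.png

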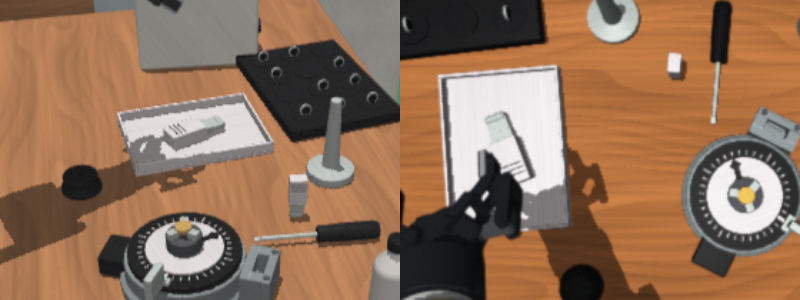

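The clip lies flat inside the tray. Now I'll measure the ring: fit the plate ellipse, then find the pointer and zero-line angles from the top and wrist images.

```bash
cat > ring.py <<'E'
from h import *
def centre(im,K,T,c0):
    # outer edge of bright plate: radial gradient between r=44..56 on z=53/51
    c=np.array(c0,float)
    for _ in range(4):
        pts=[]
        for a in np.radians(np.arange(0,360,3)):
            rr=np.arange(43,56,.25); P=[proj(K,T,(c[0]+x*np.cos(a),c[1]+x*np.sin(a),53)) for x in rr]
            P=np.array(P,np.float32); g=cv2.remap(cv2.cvtColor(im,cv2.COLOR_RGB2GRAY).astype(np.float32),P[:,:1].copy(),P[:,1:].copy(),cv2.INTER_LINEAR)[:,0]
            g=cv2.GaussianBlur(g.reshape(-1,1),(1,5),1)[:,0]
            d=np.diff(g); k=d.argmin()
            if d[k]<-4 and 2<k<len(d)-3: pts.append((c[0]+rr[k]*np.cos(a),c[1]+rr[k]*np.sin(a)))
        p=np.array(pts); w=np.ones(len(p),bool)
        for _ in range(5):
            A=np.c_[2*p,np.ones(len(p))]; s=np.linalg.lstsq(A[w],(p[w]**2).sum(1),rcond=None)[0]
            R=np.sqrt(s[2]+s[0]**2+s[1]**2); e=abs(np.hypot(*(p-s[:2]).T)-R); w=e<max(1,2*np.median(e))
        c=s[:2]
    return c,R,w.sum()
def polar(im,K,T,c,r0,r1,z,step=.25):
    A=np.radians(np.arange(-180,180,step)); rr=np.arange(r0,r1,.5)
    M=np.array([[proj(K,T,(c[0]+x*np.cos(a),c[1]+x*np.sin(a),z)) for a in A] for x in rr],np.float32)
    return np.degrees(A),cv2.remap(cv2.cvtColor(im,cv2.COLOR_RGB2GRAY),M[...,0].copy(),M[...,1].copy(),cv2.INTER_CUBIC)
def cen(A,w,k,h):  # circular centroid about index k
    i=np.arange(k-h,k+h+1); v=w[i%len(w)]; v=np.clip(v-v.max()*.4,0,None); return A[k]+(np.arange(-h,h+1)*v).sum()/v.sum()*(A[1]-A[0])
E
python3 - <<'E'
from ring import *
b=cv2.imread("pics/t4.png")[:,:,::-1].copy(); K,T=cal("top")
c,R,n=centre(b,K,T,(533,-43)); print("top",c,R,n)
w=cv2.imread("pics/w1.png")[:,:,::-1].copy(); f=np.load("w1.npz"); print("wrist",centre(w,f["K"],f["T"],(533,-43)))
for im,KK,TT,nm in[(b,K,T,"top"),(w,f["K"],f["T"],"w")]:
    cc=centre(im,KK,TT,(533,-43))[0]
    for r0,r1 in[(30,37),(37,43),(43,47)]:
        A,g=polar(im,KK,TT,cc,r0,r1,53.5); m=255.-g.mean(0); s=(abs(A-18)<25); k=np.where(s)[0][m[s].argmax()]; print(nm,"ptr",r0,cen(A,m-np.median(m[s]),k,40),m[k])
    A,g=polar(im,KK,TT,cc,51.5,56,51); m=g.mean(0).astype(float); m=cv2.GaussianBlur(m.reshape(1,-1),(13,1),3)[0]-m.min(); s=abs(A+122)<25; k=np.where(s)[0][m[s].argmax()]; print("zero",cen(A,m,k,12),m[k],m[s].mean())
E
```

```text
top [533.49241602 -42.19431176] 49.35873729531646 117
wrist (array([535.46386303, -41.61365177]), np.float64(49.231615703055226), np.int64(117))
top ptr 30 17.032626584962134 200.92857142857144
top ptr 37 17.05065064353284 199.91666666666666
top ptr 43 17.01574255660548 203.25
zero -123.25704883112877 175.5853477923934 42.174850927530585
w ptr 30 15.99597651869881 222.57142857142856
w ptr 37 14.984362494067529 212.5
w ptr 43 16.659262133860267 213.25
zero -123.41776632835153 239.6941967535688 62.07497902960735
```

Request:
apply_moves([
  [0, 0, 0, 0, -0.1746, 0, 0],
  [0, 0, 0, 0, -0.1746, 0, 0],
  [0, 0, 0, 0, -0.1746, 0, 0],
  [0, 0, 0, 0, -0.1746, 0, 0],
  [0, 0, 0, 0, -0.1746, 0, 0],
  [0, 0, 0, 0, 0, -0.16, 0],
  [0, 0, 0, 0, 0, -0.16, 0],
  [0, 0, 0, 0, 0, -0.16, 0],
  [0, 0, 0, 0, 0, -0.16, 0],
  [0, 0, 0, 0, 0, 0, 0],
  [0, 0, 0, 0, 0, 0, 0],
])

```text
time: 13.58
tool_pos: [569.1, 266.1, 235.3]
tcp_rot: [-179.7, 0.3, 56.6]
ft_force: [-0.1, 0.7, 0.6]
finger_gap: 85.4
grip_force: 0.0
```

Request:
apply_moves([
  [-40.6, 15.6, 8.3, 0, 0, 0, 0],
  [-40.6, 15.6, 8.3, 0, 0, 0, 0],
  [-40.6, 15.6, 8.3, 0, 0, 0, 0],
  [-40.6, 15.6, 8.3, 0, 0, 0, 0],
  [-40.6, 15.6, 8.3, 0, 0, 0, 0],
  [-40.6, 15.6, 8.3, 0, 0, 0, 0],
  [-40.6, 15.6, 8.3, 0, 0, 0, 0],
  [-40.6, 15.6, 8.3, 0, 0, 0, 0],
  [-40.6, 15.6, 8.3, 0, 0, 0, 0.3],
  [0, 0, 0, 0, 0, 0, 0.5],
  [0, 0, 0, 0, 0, 0, 0.5],
], force=30)

```text
time: 14.95
tool_pos: [486.6, -116.1, 162.9]
tcp_rot: [-179.7, 0.2, 56.7]
ft_force: [0.7, 0.4, -0.4]
finger_gap: 42.8
grip_force: 0.0
```

Run:
```python
from ring import *
s=sensors.sense(); print(s["tool_pos"],s["tcp_rot"],s["joint_pos"],s["finger_gap"])
K,T=cal("wrist"); np.savez("w5",K=K,T=T); im=save("wrist","pics/w5.png")
for a in(66,100): print("lug",proj(K,T,(534+a*np.cos(np.radians(-123.3)),-42.5+a*np.sin(np.radians(-123.3)),82)))
print(proj(K,T,(534,-42.5,53)),proj(K,T,s["tool_pos"]))
```

```text
[ 486.5562625  -116.08188806  162.85458936] [-179.7083767     0.19560866   56.68169832] [-19.2066467   -5.31254289 105.44188208  -0.12035774  80.20119723
  14.13297845] 42.78484648850187
lug [276.42530101 185.1518411 ]
lug [276.46782836 229.95113643]
[276.6997298   89.27899724] [276.48149683 264.94234557]
```

View pics/w5.png

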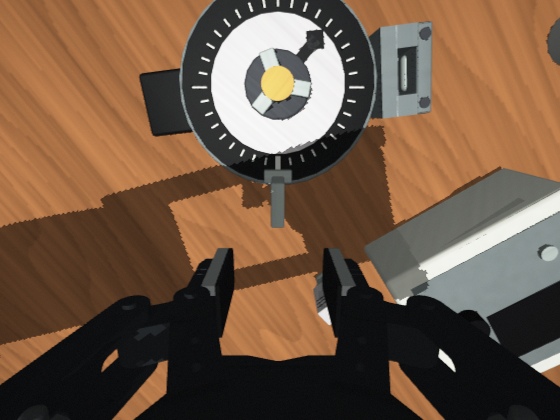

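The lug is at px (277,170–228), centred between the pads and aligned as predicted. The boss slot is empty and the small clip at (322,298) is well outside the path. Descending to grip the lug.

Request:
apply_moves([
  [0, 0, 35, 0, 0, 0, 0.5],
  [0, 0, 35, 0, 0, 0, 0.5],
  [0, 0, 25, 0, 0, 0, 0.5],
  [0, 0, 10, 0, 0, 0, 0.5],
  [0, 0, 0, 0, 0, 0, 1],
  [0, 0, 0, 0, 0, 0, 1],
  [0, 0, 0, 0, 0, 0, 1],
  [0, 0, 0, 0, 0, 0, 1],
])

```text
time: 16.0
tool_pos: [486.9, -116.4, 59.2]
tcp_rot: [-179.8, 0.2, 56.8]
ft_force: [-1.7, 4.3, 5.8]
finger_gap: 9.5
grip_force: 32.7
```

Request:
apply_moves([
  [0.2, 4.6, 0, 0, 0, -0.0524, 1],
  [0.48, 9.15, 0, 0, 0, -0.1047, 1],
  [0.48, 9.15, 0, 0, 0, -0.1047, 1],
  [0.48, 9.15, 0, 0, 0, -0.1047, 1],
  [0.48, 9.15, 0, 0, 0, -0.1047, 1],
])

```text
time: 16.62
tool_pos: [525.5, -129.8, 59.2]
tcp_rot: [-179.7, 0.0, 84.0]
ft_force: [-3.6, 6.4, 10.2]
finger_gap: 9.3
grip_force: 32.5
```

Run:
```python
from h import *
s=sensors.sense(); print(s["tool_pos"],s["tcp_rot"],s["joint_pos"],s["ft_force"],s["wrist_torque"])
```

```text
[ 525.51653593 -129.83013834   59.20581105] [-1.79746773e+02  2.60476321e-02  8.39924683e+01] [-1.92481512e+01  7.48931577e+00  1.04000625e+02 -8.94347008e-02
  6.87506122e+01 -1.32079733e+01] [-3.58136065  6.44629304 10.18069228] [1.04458491 0.39140071 0.15550808]
```

Request:
apply_moves([
  [0.48, 9.15, -1.5, 0, 0, -0.1047, 1],
  [0.48, 9.15, 0, 0, 0, -0.1047, 1],
  [0.48, 9.15, 0, 0, 0, -0.1047, 1],
  [0.48, 9.15, 0, 0, 0, -0.1047, 1],
  [0.48, 9.15, 0, 0, 0, -0.1047, 1],
  [0.48, 9.15, 0, 0, 0, -0.1047, 1],
  [0.48, 9.15, 0, 0, 0, -0.1047, 1],
  [0.48, 9.15, 0, 0, 0, -0.1047, 1],
  [0.48, 9.15, 0, 0, 0, -0.1047, 1],
  [0, 0, 0, 0, 0, 0, 1],
])

```text
time: 17.88
tool_pos: [599.6, -101.3, 59.3]
tcp_rot: [-179.8, -0.2, 137.8]
ft_force: [0.6, 4.5, 1.9]
finger_gap: 9.8
grip_force: 31.3
```

Request:
apply_moves([
  [0.48, 9.15, 0, 0, 0, -0.1047, 1],
  [0.48, 9.15, 0, 0, 0, -0.1047, 1],
  [0.48, 9.15, 0, 0, 0, -0.1047, 1],
  [0.48, 9.15, 0, 0, 0, -0.1047, 1],
  [0.48, 9.15, 0, 0, 0, -0.1047, 1],
  [0.48, 9.15, 0, 0, 0, -0.1047, 1],
  [0.48, 9.15, 0, 0, 0, -0.1047, 1],
  [0.48, 9.15, 0, 0, 0, -0.1047, 1],
  [0.48, 9.15, 0, 0, 0, -0.1047, 1],
  [0, 0, 0, 0, 0, 0, 1],
  [0, 0, 0, 0, 0, 0, 1],
])

```text
time: 19.25
tool_pos: [620.8, -24.6, 59.3]
tcp_rot: [179.9, -0.2, -168.4]
ft_force: [5.0, 6.3, -0.7]
finger_gap: 9.4
grip_force: 31.0
```

```bash
cat > chk.py <<'E'
from ring import *
def chk(f):
    K,T=cal("wrist"); im=save("wrist",f); s=sensors.sense(); print(s["time"],s["tool_pos"],s["tcp_rot"],s["ft_force"],s["joint_pos"])
    c,R,n=centre(im,K,T,(534,-42.5)); print(c,R,n)
    for r0,r1 in[(30,36),(36,41),(41,45),(45,48)]:
        A,g=polar(im,K,T,c,r0,r1,53.5); m=255.-g.mean(0); q=(abs(A-15)<25); k=np.where(q)[0][m[q].argmax()]; print("ptr",r0,cen(A,m-np.median(m[q]),k,40))
    for r0,r1 in[(51.5,55),(54,60)]:
        A,g=polar(im,K,T,c,r0,r1,51); m=cv2.GaussianBlur(g.mean(0).astype(float).reshape(1,-1),(13,1),3)[0]; m-=m.min(); q=abs(A-13)<12; k=np.where(q)[0][m[q].argmax()]; print("zero",cen(A,m,k,12),m[k],A[k])
    A,g=polar(im,K,T,c,25,66,52); q=abs(A-15)<30; cv2.imwrite(f.replace(".png","p.png"),cv2.resize(g[:,q],None,fx=3,fy=3))
    return im,K,T,c
E
python3 -c "
from chk import *
chk('pics/w6.png')"
```

```text
19.3 [620.78721302 -24.63671393  59.31881819] [ 1.79937142e+02 -1.60127201e-01 -1.68389001e+02] [ 4.08423284  6.70101878 -0.65645404] [-7.00480928e+00  1.88700015e+01  9.06814689e+01  8.96161745e-03
  7.06203449e+01 -1.08618707e+02]
[535.6555667  -41.25290465] 48.79864473997944 74
ptr 30 15.336866148691207
ptr 36 14.611339038017768
ptr 41 14.841912356044169
ptr 45 16.51573222526009
zero 11.192892405303667 246.71794212187163 11.25
zero 11.215797284800352 245.3095771005859 11.25
```

Request:
apply_moves([
  [0.2, 3.7, 0, 0, 0, -0.042, 1],
  [0.2, 3.7, 0, 0, 0, -0.042, 1],
  [0, 0, 0, 0, 0, 0, 1],
  [0, 0, 0, 0, 0, 0, 1],
  [0, 0, 0, 0, 0, 0, 0.6],
  [0, 0, 0, 0, 0, 0, 0.6],
  [0, 0, 0, 0, 0, 0, 0.6],
  [0, 0, -20, 0, 0, 0, 0.6],
  [0, 0, -40, 0, 0, 0, 0.6],
  [0, 0, -40, 0, 0, 0, 0.6],
  [0, 0, 0, 0, 0, 0, 0.6],
  [0, 0, 0, 0, 0, 0, 0.6],
])

```text
time: 20.8
tool_pos: [618.4, -18.1, 159.6]
tcp_rot: [180.0, -0.3, -163.4]
ft_force: [-0.9, 0.1, 0.2]
finger_gap: 34.7
grip_force: 0.0
```

Run:
```python
from chk import *
im,K,T,c=chk('pics/w7.png')
# metric rectified views (world frame, plane z=53), 5 px/mm, x right radial: rotate so angle 16.6deg points right
def rect(im,K,T,c,w=400,h=300,s=6):
    u,v=np.meshgrid(np.arange(w),np.arange(h)); a=np.radians(16.6); x=30+u/s; y=(h/2-v)/s
    X=c[0]+x*np.cos(a)-y*np.sin(a);Y=c[1]+x*np.sin(a)+y*np.cos(a)
    P=np.stack([X,Y,np.full_like(X,53.)],-1)-T[:3,3]; q=P@T[:3,:3]@K.T; m=(q[...,:2]/q[...,2:]).astype(np.float32)
    o=cv2.remap(im,m[...,0].copy(),m[...,1].copy(),cv2.INTER_CUBIC); cv2.line(o,(0,h//2),(60,h//2),(255,0,0),1); return o
A=rect(im,K,T,c)
b=save("wrist","pics/w7b.png"); t=save("top","pics/t7.png"); Kt,Tt=cal("top"); ct,_,n=centre(t,Kt,Tt,(533.5,-42.2)); print(ct,n)
cv2.imwrite("pics/m7.png",np.hstack([A,rect(t,Kt,Tt,ct)])[:,:,::-1])
print(proj(K,T,(534,-42.5,53)))
```

```text
20.85 [617.72124455 -18.01782271 158.3438261 ] [ 179.91923674   -0.37962852 -163.40514929] [-0.09207311 -1.33553566 -0.87506865] [-6.37942320e+00  1.30554041e+01  8.67048574e+01 -7.48176554e-02
  8.06207864e+01 -1.12961568e+02]
[535.33666847 -41.32771563] 49.022227535429906 102
ptr 30 17.34871843447323
ptr 36 17.763799622970584
ptr 41 16.372284515836945
ptr 45 16.720739007583376
zero 16.061098140919498 235.2693984788337 16.0
zero 16.084645043432285 235.53727817919773 16.0
[533.57900945 -42.25394239] 96
[278.66851301  86.62120649]
```

Request:
apply_moves([
  [0, 30, -20, 0, 0, 0, 0.6],
  [0, 50, -20, 0, 0, 0, 0.6],
  [0, 50, 0, 0, 0, 0, 0.6],
  [0, 50, 0, 0, 0, 0, 0.6],
  [0, 20, 0, 0, 0, 0, 0.6],
  [0, 0, 0, 0, 0, 0, 0.6],
  [0, 0, 0, 0, 0, 0, 0.6],
])

```text
time: 21.82
tool_pos: [561.4, 172.5, 198.3]
tcp_rot: [180.0, -0.4, -163.4]
ft_force: [0.5, 0.2, 0.1]
finger_gap: 34.4
grip_force: 0.0
```

Run:
```python
from ring import *
def rect(im,K,T,c,w=400,h=300,s=8):
    u,v=np.meshgrid(np.arange(w),np.arange(h)); a=np.radians(16.6); x=22+u/s; y=(h/2-v)/s
    X=c[0]+x*np.cos(a)-y*np.sin(a);Y=c[1]+x*np.sin(a)+y*np.cos(a)
    P=np.stack([X,Y,np.full_like(X,53.)],-1)-T[:3,3]; q=P@T[:3,:3].astype(float)@K.T; m=(q[...,:2]/q[...,2:]).astype(np.float32)
    o=cv2.remap(im,m[...,0].copy(),m[...,1].copy(),cv2.INTER_CUBIC); cv2.line(o,(0,h//2),(40,h//2),(255,0,0),1);cv2.line(o,(370,h//2),(400,h//2),(255,0,0),1); return o
w=cv2.imread("pics/w7b.png")[:,:,::-1].copy()
t=save("top","pics/t8.png"); Kt,Tt=cal("top"); ct,R,n=centre(t,Kt,Tt,(533.5,-42.2)); print(ct,R,n)
for r0,r1 in[(30,37),(37,43),(43,48)]:
    A,g=polar(t,Kt,Tt,ct,r0,r1,53.5); m=255.-g.mean(0); q=(abs(A-18)<25); k=np.where(q)[0][m[q].argmax()]; print("ptr",r0,cen(A,m-np.median(m[q]),k,40))
for r0,r1 in[(51.5,55),(53,59)]:
    A,g=polar(t,Kt,Tt,ct,r0,r1,51); m=cv2.GaussianBlur(g.mean(0).astype(float).reshape(1,-1),(13,1),3)[0]; m-=m.min(); q=abs(A-16)<12; k=np.where(q)[0][m[q].argmax()]; print("zero",cen(A,m,k,12),m[k])
K=cal("wrist")[0]
import os
# wrist crop, enlarged raw, around pointer/zero
T=None
cv2.imwrite("pics/m8.png",np.hstack([cv2.resize(w[20:200,175:385],(400,343)),cv2.resize(np.vstack([rect(t,Kt,Tt,ct)]),(400,300))[:, :] if 0 else cv2.copyMakeBorder(rect(t,Kt,Tt,ct),0,43,0,0,cv2.BORDER_CONSTANT)])[:,:,::-1])
```

```text
[533.42840369 -42.10826603] 49.48179198099609 117
ptr 30 16.863101741757113
ptr 37 16.890386229816677
ptr 43 16.90573397408757
zero 15.955323345343551 179.52451546116225
zero 15.936929786299839 195.94314537889503
```

View pics/m8.png

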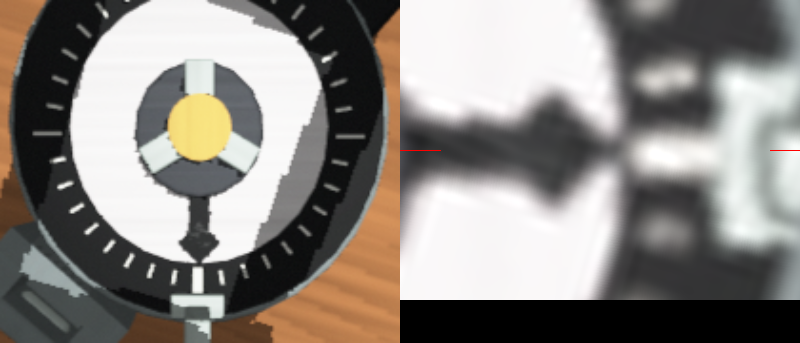

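The left crop (wrist) and right crop (top, rectified) both show the zero line at the pointer tip but slightly clockwise of it. The right crop has the tip at v≈150 and the line at v≈154, about 0.5–0.9° short. I'll regrip and turn +0.8°.

Request:
apply_moves([
  [0, -20, 0, 0, 0, 0, 0.6],
  [0, -50, 0, 0, 0, 0, 0.6],
  [0, -50, 0, 0, 0, 0, 0.6],
  [0, -50, 20, 0, 0, 0, 0.6],
  [0, -30, 20, 0, 0, 0, 0.6],
  [0, 0, 0, 0, 0, 0, 0.6],
  [0, 0, 0, 0, 0, 0, 0.6],
])

```text
time: 22.75
tool_pos: [618.2, -18.9, 158.9]
tcp_rot: [179.9, -0.3, -163.5]
ft_force: [-0.5, -0.1, 0.9]
finger_gap: 34.1
grip_force: 0.0
```

Request:
apply_moves([
  [0, 0, 40, 0, 0, 0, 0.6],
  [0, 0, 35, 0, 0, 0, 0.6],
  [0, 0, 20, 0, 0, 0, 0.6],
  [0, 0, 5, 0, 0, 0, 0.6],
  [0, 0, 0, 0, 0, 0, 1],
  [0, 0, 0, 0, 0, 0, 1],
  [0, 0, 0, 0, 0, 0, 1],
  [0, 0, 0, 0, 0, 0, 1],
  [0, 0.6, 0, 0, 0, -0.007, 1],
  [0, 0.6, 0, 0, 0, -0.007, 1],
  [0, 0, 0, 0, 0, 0, 1],
  [0, 0, 0, 0, 0, 0, 1],
  [0, 0, 0, 0, 0, 0, 1],
])

```text
time: 24.38
tool_pos: [618.4, -16.9, 60.3]
tcp_rot: [180.0, -0.2, -162.6]
ft_force: [-1.4, 1.8, 6.4]
finger_gap: 9.4
grip_force: 35.2
```

```bash
python3 -c "
from chk import *
chk('pics/w9.png')"
```

```text
24.425 [618.36622902 -16.86826206  60.29917527] [ 179.96851164   -0.19552535 -162.60865859] [-1.24163359  2.38188382  5.78866646] [-6.28087194e+00  1.84466946e+01  9.10924900e+01 -5.26377599e-02
  7.06525391e+01 -1.13654638e+02]
[536.15635759 -41.92107449] 48.3504786252801 56
ptr 30 16.698475012545835
ptr 36 16.00483091787397
ptr 41 17.476209746123562
ptr 45 17.631962755958092
zero 17.4231120411858 245.4459077421474 17.5
zero 17.37293203064413 244.71592262680412 17.5
```

Release, retreat as before, and verify from the top.

Request:
apply_moves([
  [0, 0, 0, 0, 0, 0, 0.6],
  [0, 0, 0, 0, 0, 0, 0.6],
  [0, 0, 0, 0, 0, 0, 0.6],
  [0, 0, -20, 0, 0, 0, 0.6],
  [0, 0, -40, 0, 0, 0, 0.6],
  [0, 0, -40, 0, 0, 0, 0.6],
  [0, 0, 0, 0, 0, 0, 0.6],
  [0, 30, -20, 0, 0, 0, 0.6],
  [0, 50, -20, 0, 0, 0, 0.6],
  [0, 50, 0, 0, 0, 0, 0.6],
  [0, 50, 0, 0, 0, 0, 0.6],
  [0, 20, 0, 0, 0, 0, 0.6],
  [0, 0, 0, 0, 0, 0, 0.6],
  [0, 0, 0, 0, 0, 0, 0.6],
])

```text
time: 26.18
tool_pos: [558.6, 173.0, 198.9]
tcp_rot: [180.0, -0.3, -162.6]
ft_force: [-0.2, 0.5, 0.1]
finger_gap: 34.0
grip_force: 0.0
```

Run:
```python
from ring import *
Kt,Tt=cal("top")
for i in range(2):
    t=save("top",f"pics/t10{i}.png"); ct,R,n=centre(t,Kt,Tt,(533.5,-42.2)); print(ct,R,n)
    for r0,r1 in[(37,43),(43,48)]:
        A,g=polar(t,Kt,Tt,ct,r0,r1,53.5); m=255.-g.mean(0); q=(abs(A-18)<25); k=np.where(q)[0][m[q].argmax()]; print("ptr",cen(A,m-np.median(m[q]),k,40))
    for r0,r1 in[(51.5,55),(53,59)]:
        A,g=polar(t,Kt,Tt,ct,r0,r1,51); m=cv2.GaussianBlur(g.mean(0).astype(float).reshape(1,-1),(13,1),3)[0]; m-=m.min(); q=abs(A-16)<12; k=np.where(q)[0][m[q].argmax()]; print("zero",cen(A,m,k,12))
# loose tools moved? difference with first picture
a=cv2.imread("pics/top1.png"); 
for nm,(x,y) in dict(driver=(273,140),loupe=(177,300),bottle=(343,112),mandrel=(197,108),clipL=(242,146),clipR=(389,267)).items():
    p=a[y-16:y+16,x-16:x+16]; r_=cv2.matchTemplate(t[:,:,::-1][y-24:y+24,x-24:x+24].copy(),p,cv2.TM_CCOEFF_NORMED); print(nm,cv2.minMaxLoc(r_)[1],cv2.minMaxLoc(r_)[3])
```

```text
[533.40626695 -42.2414047 ] 49.51581760220028 118
ptr 17.055863998933507
ptr 17.075504462890304
zero 16.578460809968245
zero 16.58215981442725
[533.46482848 -42.17186263] 49.47371120142779 116
ptr 17.008861080749174
ptr 17.01175116185305
zero 16.529501716999736
zero 16.537463703522143
driver 0.9996240139007568 (8, 8)
loupe 0.9701992273330688 (8, 8)
bottle 0.9996784329414368 (8, 8)
mandrel 0.998650312423706 (8, 8)
clipL 0.9950295090675354 (8, 8)
clipR 0.9965043067932129 (8, 8)
```

```bash
python3 -c "
from bench import r
print(r.hand_in())"
```

```text
the job is handed in; nothing more can be done
None
```

The clip lies in the tray and the ring's zero line stands within about 0.5° of the pointer tip; the centre plate and loose tools show no movement in the top view, and the job was handed in at about 26 s of the allowed 58 s.

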